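# Hold the front board of a counter organiser for the screws

### The arm

A 7-joint arm with a two-finger parallel gripper is mounted at the origin on the work surface. World frame = base frame: x ahead of the robot, y to its left, z up, the work surface at z = 0. Lengths are in m, angles in rad, forces in N, time in s.
With the tool pointing down it reaches from about 0.425 to 0.925 m from the base axis. Payload 6.8 kg.
Tool frame: the origin (TCP) lies between the finger pads; the fingertips stand 17 mm ahead of it and the grasp point (between the pads) lies 2 mm behind it; x points along the fingers, y is the direction in which the jaws open and shut, and the axes are right-handed (so a half turn about x gives the same grasp; the last joint's range is limited). The gripper opens to 85 mm and grips with 20 to 120 N. Pads are 22 mm wide; open, the fingers measure 114 mm over their backs; the gripper's body (76 mm by 85 mm) begins 54 mm behind the grasp point. The pads swing forward as they close: fully open they stand 13 mm farther back than shut.
Start: joints at [-1.407, 0.477, 0.022, 1.555, -0.011, 1.109, -0.083], TCP at [0.181, 0.65, 0.248] pointing down, gripper open.
Joint ranges: [-2.96, 2.96], [-0.34, 2.1], [-1.41, 1.46], [0.24, 2.44], [-1.37, 4.51], [0.17, 1.92], [-2.96, 2.96]. Speed limits (rad/s): [2.39, 2.39, 3.14, 3.14, 3.14, 3.14, 3.14].

### API

Orientations are given as a rotation vector (axis times angle).
In Python, from bench import r gives the robot as it stands. The module is installed in compiled form; this text tells all that it offers.
- The arm moves only by the tool apply_moves, never from a script. Its argument "increments" is text: rows parted by semicolons, each of 7 numbers parted by spaces: the finger opening in mm, from 0 to 85.4, then the shift along the tool's x, y, z normalised to -1 to 1, where 1 is 100 cm, then the turn, a rotation vector about the tool's x, y, z normalised to -1 to 1, where 1 is 0.12 rad. In form: gripper x y z wx wy wz; .... A call has exactly 8 rows; each row shifts and turns the commanded pose from where the row before left it, along the tool's axes as they then stand; what a row does not reach is not made up. A row lasts 1/10 s, in which the tool goes at most 50 mm and 8.59 degrees, less where a joint would pass 70% of its speed; a pose out of reach is approached as far as the arm can. A call with a number of a shift or a turn outside -1 to 1 is refused whole. A call with a gripper value outside its range is refused whole. The fingers move at their own pace and stop on an object; "squeeze" is the grip in N (left out, the last holds). Time passes only in rows, so rows that do not move let the fingers close, or fill a call up. It gives the time, the measured TCP pose, the force and the opening at its end, in the units of the state.
- r.get_obs(): the state, without advancing time (a new reading comes with each control period).
- r.grab_frame(name): name is "side" or "top" or "wrist"; returns a dict with "color" (420x560x3 uint8, blue, green, red), "fx", "fy", "cx", "cy" (pixels), "origin" and "orientation" of the camera in the world. Camera axes: x right, y up, looking along -z (the intrinsics and any distortion apply to the point x, -y, -z); pixel columns grow to the right and rows downward; lengths in m; the calibration is good to about 2 mm. A picture is of the moment at which its call begins. There is no depth.
- r.hand_in(): hands the job in, once; it reports no verdict.
The state is a dict: "clock": time; "joints": joint angles; "qvel": joint speeds; "tau": joint torques, N m; "tcp_pos": TCP position; "orientation": TCP orientation; "contact_force": force on the tool from outside, world axes, zero at the start; "moment": the same for the moment, N m; "grip_width": finger opening in m.
Only numpy, scipy, OpenCV 4.12 (cv2) and the standard library are available. Lean on these libraries where they do the work, as an engineer would, in place of code of your own. Each camera call takes 0.05 s, during which the arm holds its last target. There are 200 camera calls.

### The job

Be the third hand for a colleague who is about to screw the front board onto the open wooden organiser: take the long board with the metal label rail out of the drying rack and hold it up against the organiser's open front, rail facing outwards, flush all round (both ends, top edge and underside). Bring it up without a knock, then press it on squarely with a steady push of about 10 newtons for at least four seconds, and finish while still holding and pressing it there: do not let go. Leave the other boards and everything else on the counter where they are.

Things in the scene. Friction and masses are not known exactly. Their poses are not given: they have to be found in the camera images.
- front_board: the board to hold: brown wood, 300 mm long, 75 high, 15 thick, about 0.27 kg (varies by a quarter), standing on its long edge in any one of the rack's three slots. Origin: centre of its underside, mid thickness of the wood. x = through the thickness, y = along its length, z = up. Its outer (-x) face carries an aluminium label rail, 280 mm long, 4 thick, 5 to 31 mm above the underside.
- board_grip (a point): where to grip the front board from above, across its thickness: mid length, mid thickness, 56 mm above its underside. The wood is bare on both faces from 31 mm up to its top at 75 mm; keep fingertips above 32 mm so that they clear the rail
- label_rail (a point): middle of the outer surface of the front board's label rail, 18 mm above the board's underside, 11.5 mm in front (-x) of the board's mid thickness
- organiser: brown wooden box: 300 mm wide, 180 deep, floor 8 thick, back 125 high, front open. Four upright panels 12 mm thick (ends, dividers; y = -144, -48, 48, 144 mm) make three bays; they are 75 mm high for the first 30 mm from the front, then slope up to 125. Origin: middle of the open front plane, level with its underside, 20 mm above the counter; x points into the organiser, y along its width, z up.
- board_seat (a point): moves with the organiser, axes as the organiser's: where the front board's origin belongs, 7.5 mm in front of the front plane, level with the underside. The board then covers the panels' 75 mm front edges and hangs 20 mm clear of the counter, so hold it up. The organiser is screwed down on four soft rubber feet: pushed along its x it gives about 2.5 mm at 10 N (4 N per mm) and springs back.
- rack: low drying rack, fixed, 270 mm wide (y) and 180 mm deep (x), with three slots running along its x at y = -85, 0, +85 mm. Boards stand in the slots on two wooden bars, undersides 12 mm above the counter, kept upright by loose pairs of dowels that reach 45 mm above the counter at x = -75 and +75 mm (slots 26 mm wide between dowels); lift boards straight up. Origin: its centre on the counter.
- short_board: bystander, the board of a smaller organiser: like the front board with a label rail, but only 210 mm long; stands in another slot. Origin at the centre of its underside, axes as for the front board
- plain_strip: bystander: wooden strip 300 mm long, 45 mm high, 15 mm thick, without rail; stands in the third slot. Origin at the centre of its underside, axes as for the front board
- screw_tin: bystander: small steel tin of brass screws, 60 mm across, 38 mm high, stands in the end bay on the organiser's -y side. Origin: centre of its underside
- tape_measure: bystander: grey tape measure, 62 x 34 x 60 mm high, between organiser and rack. Origin: centre of its underside
- driver: bystander: compact cordless driver lying on its side, about 180 x 180 x 52 mm high, at the right. Origin: under the middle of its motor body
- glue_bottle: bystander: white glue bottle, 56 mm across, 170 mm high, at the left or the far side. Origin: centre of its underside
- sugar_shaker: bystander: white sugar shaker with steel top, 72 mm across, 140 mm high, at the left or the far side. Origin: centre of its underside
- mug: bystander: white mug, 82 mm across, 92 mm high, at the left or the far side. Origin: centre of its underside
- folding_rule: bystander: white folding rule, folded up, lying flat between organiser and rack, 200 mm long (x), 30 mm wide, 15 mm high. Origin: centre of its underside

How it is judged:
On the way, in this order (a step that is already met when the one before it is completed fails the run):
1. the front board is lifted out of the rack (its underside more than 60 mm above the counter), held by the gripper (height (world z) of front_board above 0.06 m and contact force between the fingers and front_board above 2 N), for 0.2 s.
2. the board is flush on the organiser's front, rail outwards, pressed with 6 to 15 N without a break for 3 s (y of front_board in the frame of organiser between -0.004 and 0.004 m and z of front_board in the frame of organiser between -0.004 and 0.004 m and x of front_board in the frame of organiser between -0.011 and -0.005 m and angle between the y axis of front_board and the y axis of organiser, either way round below 0.035 rad and angle between front_board's own z axis and vertical below 0.05 rad and x of label_rail in the frame of organiser below -0.014 m and contact force between front_board and organiser between 6 and 15 N and contact force between the fingers and front_board above 2 N and linear speed of front_board below 0.01 m/s), for 3 s.
At the end, for the whole second after the job is handed in: Ends with the fingers still holding the front board (over 2 N), 15 mm or more off the counter, on the organiser's front: flush within 4 mm, square within 0.035 rad, upright within 0.05, rail outwards, face on the front plane within about 3 mm, pushed with 6 to 15 N, at rest through the last second (all of step 2 and height (world z) of front_board above 0.015 m); the arm keeps its last pose, push and grip.
It fails at once if the organiser is knocked or shoved with the board (over 30 N) (contact force between front_board and organiser above 30 N).
It fails at once if another board or a bystander is moved by more than 20 mm (screw tin 25 mm) (distance of any of short_board, plain_strip, tape_measure, driver, glue_bottle, sugar_shaker, mug, folding_rule from where it was at the start of the episode above 0.02 m or distance of screw_tin from where it was at the start of the episode above 0.025 m).
It also fails if it takes over 72 s, if anything falls off the work surface, if the arm or the gripper's body presses on something with over 40 N, if the wrist force passes 120 N, or if a joint passes its speed limit or range.

## Working session

There is one attempt and no reset: what is moved stays moved. The work goes in short steps, Python scripts to look and compute and a tool call to move; the robot and the scene stay as the last step left them, time stands still between calls to the robot, and variables do not carry over. Pictures are saved under pics/ and viewed, about 8 in all and at most 12, crops included, and the job is handed in when it is done.

Besides the shell and the picture viewer there is one more tool, called after "Request:" as name(argument=value, ...) on one line, values as JSON. apply_moves: Moves the arm, as the interface text tells. Scaled input: -1 to 1 covers 100 cm each way for a shift and 0.12 rad each way for a turn. Its arguments: {"type":"object","properties":{"increments":{"type":"string"},"squeeze":{"type":"number"}},"required":["increments"]}

```bash
mkdir -p pics
cat > h.py <<'E'
import numpy as np, cv2
from scipy.spatial.transform import Rotation as R
from bench import r
def cam(f):
    o=np.array(f["orientation"],float)
    Rm=R.from_rotvec(o).as_matrix() if o.size==3 else o.reshape(3,3)
    return np.array(f["origin"],float),Rm
def ray(f,u,v):
    o,Rm=cam(f); d=np.array([(u-f["cx"])/f["fx"],-(v-f["cy"])/f["fy"],-1.])
    return o,Rm@d
def onz(f,u,v,z):
    o,d=ray(f,u,v); return o+d*(z-o[2])/d[2]
def proj(f,p):
    o,Rm=cam(f); c=Rm.T@(np.array(p)-o); return f["cx"]+f["fx"]*c[0]/-c[2], f["cy"]-f["fy"]*c[1]/-c[2]
E
python3 - <<'E'
from h import *
print(r.get_obs())
ims=[]
for n in("side","top"):
    f=r.grab_frame(n); cv2.imwrite(f"pics/{n}0.png",f["color"]); print(n,{k:v for k,v in f.items() if k!="color"})
E
```

```text
{'clock': 0.0, 'joints': array([-1.4070531 ,  0.47780279,  0.02232269,  1.55644628, -0.01153123,
        1.10926961, -0.08310182]), 'qvel': array([ 0.00026885,  0.00190752, -0.00081836, -0.00062277,  0.00056292,
       -0.00017009,  0.00024987]), 'tau': array([-1.15136675e-05, -5.96422112e+01,  1.60758309e+00, -2.81201541e+01,
        1.23773224e-02,  9.23573185e-03,  1.35836976e-05]), 'tcp_pos': array([0.18108736, 0.64968346, 0.24732571]), 'orientation': array([ 0.21196251,  1.56039045, -0.21478573]), 'contact_force': array([-1.0739676 ,  0.13885704, -1.13264541]), 'moment': array([-0.00327899, -0.0017929 ,  0.01011444]), 'grip_width': 0.08520528703889527}
side {'fx': 456.61834326256627, 'fy': 456.61834326256627, 'cx': 287.27691111187744, 'cy': 204.55753785610293, 'origin': array([0.28940046, 1.13723669, 1.44998287]), 'orientation': array([ 0.14239722, -0.98707188, -2.73574299])}
top {'fx': 416.61698789487656, 'fy': 416.61698789487656, 'cx': 274.21292396722777, 'cy': 213.48445687408181, 'origin': array([0.33356199, 0.01354768, 1.37717305]), 'orientation': array([ 0.15398988, -0.16059094, -1.55671838])}
```

View pics/top0.png

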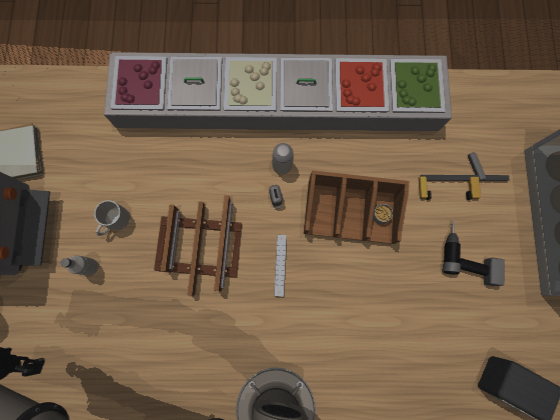

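View pics/side0.png

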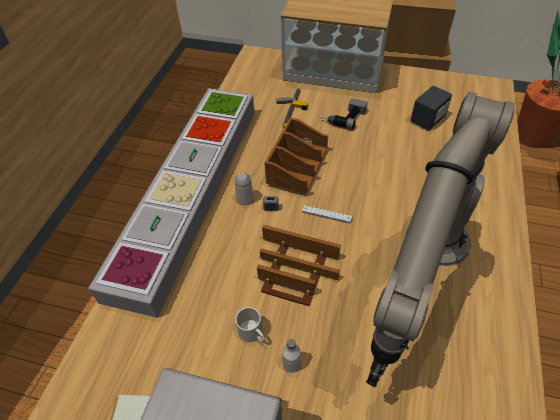

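The top view shows the organiser at about (355,208) with its open front facing the robot. The rack is at (198,248), with the short board in the left slot (174,238), the strip in the middle (197,248), and a long railed board in the right slot (225,243). I'll enlarge the rack and organiser next.

Run:
```python
from h import *
a=cv2.imread("pics/top0.png")
c=np.hstack([cv2.resize(a[185:305,145:250],None,fx=4,fy=4,interpolation=3)[:480,:390],cv2.resize(a[165:285,303:413],None,fx=3.7,fy=4,interpolation=3)[:480]])
print(c.shape)
cv2.imwrite("pics/crop1.png",c)
```

```text
(480, 797, 3)
```

View pics/crop1.png

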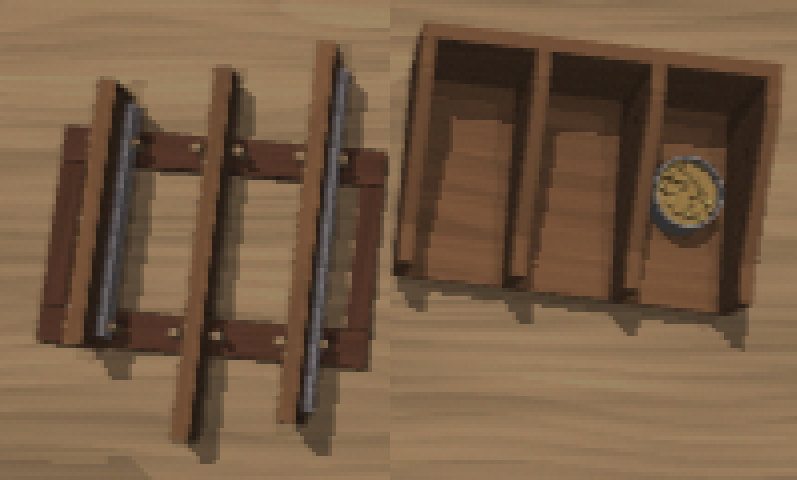

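The crop shows the front board in the right slot: its top face runs from crop (327,42) to (288,422), with the rail on the right (world -y). The organiser's front top corners are at crop (397,264) and (753,302).

Run:
```python
from h import *
np.set_printoptions(precision=4,suppress=True)
f=r.grab_frame("top")
A=lambda x,y:(x/4+145-.4,y/4+185-.4); B=lambda x,y:((x-390)/3.7+303-.4,y/4+165-.4)
def show(n,p,q,z):
    p=onz(f,*p,z);q=onz(f,*q,z);d=p-q;print(n,p,q,'mid',(p+q)/2,'len',np.linalg.norm(d),'ang',np.degrees(np.arctan2(d[1],d[0])))
show('board',A(327,42),A(288,423),.087)
show('strip',A(224,67),A(182,442),.057)
show('short',A(106,79),A(75,345),.087)
show('orgfront',B(397,263),B(753,302),.095)
show('orgback',B(425,24),B(782,66),.145)
w=r.grab_frame("wrist");print(cam(w),w["fx"]); cv2.imwrite("pics/w0.png",w["color"])
o=r.get_obs();Rt=R.from_rotvec(o["orientation"]).as_matrix();print(Rt); print(Rt.T@(cam(w)[0]-o["tcp_pos"]),Rt.T@cam(w)[1])
```

```text
board [0.6543 0.1621 0.087 ] [0.3556 0.1826 0.087 ] mid [0.5049 0.1724 0.087 ] len 0.29943373355614067 ang -3.922534620032214
strip [0.6401 0.2486 0.057 ] [0.3409 0.2683 0.057 ] mid [0.4905 0.2584 0.057 ] len 0.29982084411640586 ang -3.772228391515122
short [0.6225 0.3363 0.087 ] [0.4131 0.3481 0.087 ] mid [0.5178 0.3422 0.087 ] len 0.20971350764036079 ang -3.228979379601628
orgfront [ 0.5414 -0.0856  0.095 ] [ 0.5134 -0.3843  0.095 ] mid [ 0.5274 -0.2349  0.095 ] len 0.29997181932170963 ang 84.63416721346206
orgback [ 0.7201 -0.1063  0.145 ] [ 0.6892 -0.4025  0.145 ] mid [ 0.7047 -0.2544  0.145 ] len 0.29776390145103104 ang 84.05831189015505
(array([0.1123, 0.669 , 0.372 ]), array([[ 0.2685, -0.9233, -0.2745],
       [ 0.9633,  0.2572,  0.0771],
       [-0.0006, -0.2851,  0.9585]])) 307.04818310265
[[-0.0002  0.2684  0.9633]
 [-0.0011  0.9633 -0.2684]
 [-1.     -0.0011  0.0001]]
[-0.1242 -0.0002 -0.0713] [[-0.0005  0.2851 -0.9585]
 [ 1.      0.0002 -0.0004]
 [ 0.0001 -0.9585 -0.2851]]
```

Request:
apply_moves(increments="60 0 -0.027 0.031 0 0 0;60 0 -0.027 0.031 0 0 0;60 0 -0.027 0.031 0 0 0;60 0 -0.027 0.031 0 0 0;60 0 -0.027 0.031 0 0 0;60 0 -0.027 0.031 0 0 0;60 0 -0.027 0.031 0 0 0;60 0 -0.027 0.031 0 0 0", squeeze=70)

```text
clock: 1.0
tcp_pos: [0.3628, 0.374, 0.2483]
orientation: [0.213, 1.56, -0.213]
contact_force: [1.2, 0.4, 0.3]
grip_width: 0.0601
```

Request:
apply_moves(increments="60 0 -0.027 0.031 0 0 0;60 0 -0.027 0.031 0 0 0;60 0 -0.027 0.031 0 0 0;60 0 -0.027 0.031 0 0 0;60 0 -0.027 0.031 0 0 0;60 0 -0.025 0.034 0 0 0;60 0 0 0 -0.85 0 0;60 0 0 0 -0.85 0 0")

```text
clock: 1.8
tcp_pos: [0.5019, 0.169, 0.2482]
orientation: [0.053, 1.57, -0.053]
contact_force: [-0.2, -0.1, 0.2]
grip_width: 0.06
```

```bash
cat >> h.py <<'E'
np.set_printoptions(precision=4,suppress=True)
def state():
    o=r.get_obs();Rt=R.from_rotvec(o["orientation"]).as_matrix()
    print('t',o["clock"],'tcp',o["tcp_pos"],'F',o["contact_force"],'M',o["moment"],'w',o["grip_width"],'yaw_y',np.degrees(np.arctan2(Rt[1,1],Rt[0,1])),'xaxis',Rt[:,0]); return o,Rt
E
python3 - <<'E'
from h import *
o,Rt=state()
f=r.grab_frame("wrist");cv2.imwrite("pics/w1.png",f["color"])
for p in [(.6543,.1621,.087),(.3556,.1826,.087)]:print(proj(f,p))
E
```

```text
t 1.8 tcp [0.5019 0.169  0.2482] F [-0.196  -0.0581  0.2419] M [ 0.0406  0.0161 -0.0611] w 0.05996194082234982 yaw_y 86.14788985085511 xaxis [ 0.     -0.0004 -1.    ]
(np.float64(280.31582946249557), np.float64(328.4745249149708))
(np.float64(281.8833688575182), np.float64(20.12836249810823))
```

View pics/w1.png

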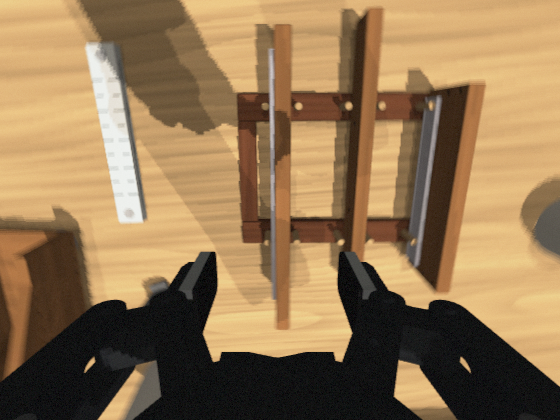

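The wrist view shows the board's top face running from (282.5,25) to (283,329), with the rail on its left. Both ends are within 2–5 px of the prediction.

Run:
```python
from h import *
o,Rt=state()
f=r.grab_frame("wrist")
g=cv2.cvtColor(f["color"],cv2.COLOR_BGR2HSV)
for v in (40,60,80,150,180,200,240): print(v,f["color"][v,268:296:2].tolist()) if v==60 else None
p=onz(f,282.5,25,.087);q=onz(f,283,329.5,.087);d=q-p;m=(p+q)/2
print(p,q,m,np.linalg.norm(d),np.degrees(np.arctan2(d[1],d[0])))
t=np.array([m[0],m[1],.068]);print('tool delta',Rt.T@(t-o["tcp_pos"]))
```

```text
t 1.85 tcp [0.5015 0.1698 0.2482] F [ 0.1439 -0.0394 -0.9349] M [-0.0129 -0.0265 -0.0281] w 0.060161301498733714 yaw_y 86.52653243010587 xaxis [-0.0002 -0.0002 -1.    ]
60 [[78, 113, 141], [118, 140, 160], [192, 192, 203], [147, 146, 154], [56, 90, 131], [64, 108, 163], [66, 107, 160], [61, 103, 156], [61, 103, 156], [66, 108, 159], [66, 112, 165], [71, 116, 172], [71, 114, 157], [118, 177, 219]]
[0.3586 0.1828 0.087 ] [0.6553 0.1669 0.087 ] [0.507  0.1748 0.087 ] 0.29715727971176104 -3.0761128874137738
tool delta [0.1801 0.0053 0.0052]
```

Request:
apply_moves(increments="60 0 0.0045 0.0045 0 0 0;60 0.035 0 0 0 0 0;60 0.035 0 0 0 0 0;60 0.035 0 0 0 0 0;60 0.035 0 0 0 0 0;60 0.025 0 0 0 0 0;60 0.015 0 0 0 0 0;60 0 0 0 0 0 0")

```text
clock: 2.7
tcp_pos: [0.5046, 0.175, 0.0662]
orientation: [0.052, 1.574, -0.055]
contact_force: [0.5, -0.4, 0.2]
grip_width: 0.0599
```

Request:
apply_moves(increments="5 0 0 0 0 0 0;5 0 0 0 0 0 0;5 0 0 0 0 0 0;5 0 0 0 0 0 0;5 0 0 0 0 0 0;5 0 0 0 0 0 0;5 0 0 0 0 0 0;5 0 0 0 0 0 0")

```text
clock: 3.5
tcp_pos: [0.5067, 0.1754, 0.0693]
orientation: [0.054, 1.569, -0.052]
contact_force: [-1.4, 0.8, 7.0]
grip_width: 0.0143
```

Run:
```python
from h import *
state()
```

```text
t 3.5 tcp [0.5067 0.1754 0.0693] F [-1.4386  0.762   6.9678] M [ 0.0435  0.1867 -0.0482] w 0.014256613448386907 yaw_y 86.10606900980387 xaxis [ 0.0016  0.0011 -1.    ]
```

Request:
apply_moves(increments="5 -0.005 0 0 0 0 0;5 -0.015 0 0 0 0 0;5 -0.02 0 0 0 0 0;5 -0.025 0 0 0 0 0;5 -0.03 0 0 0 0 0;5 -0.03 0 0 0 0 0;5 -0.02 0 0 0 0 0;5 -0.005 0 0 0 0 0")

```text
clock: 4.3
tcp_pos: [0.5068, 0.1751, 0.2205]
orientation: [0.055, 1.567, -0.052]
contact_force: [-0.3, 0.4, -2.5]
grip_width: 0.0142
```

Run:
```python
from h import *
o,Rt=state()
f=r.grab_frame("wrist");cv2.imwrite("pics/w2.png",f["color"])
```

```text
t 4.3 tcp [0.5068 0.1751 0.2205] F [-0.3329  0.3558 -2.5139] M [ 0.0157 -0.0663 -0.0092] w 0.014207465736749842 yaw_y 86.09912316166483 xaxis [ 0.0031  0.0018 -1.    ]
```

View pics/w2.png

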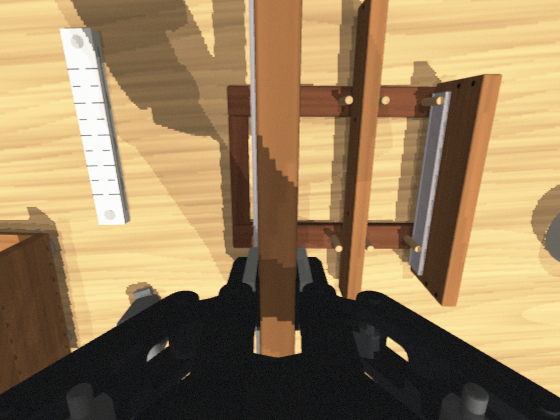

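Held at 14.2 mm opening, with the board filling the gap between the fingers around (280,200), and the other boards unchanged. I'll turn first, then travel.

Request:
apply_moves(increments="5 0 0 0 0.4 0 0;5 0 0 0 0.8 0 0;5 0 0 0 1 0 0;5 0 0 0 1 0 0;5 0 0 0 1 0 0;5 0 0 0 1 0 0;5 0 0 0 1 0 0;5 0 0 0 1 0 0")

```text
clock: 5.15
tcp_pos: [0.5049, 0.1744, 0.2165]
orientation: [0.729, 1.446, -0.733]
contact_force: [0.3, -0.5, -2.9]
grip_width: 0.0142
```

Request:
apply_moves(increments="5 0 0 0 1 0 0;5 0 0 0 1 0 0;5 0 0 0 1 0 0;5 0 0 0 1 0 0;5 0 0 0 1 0 0;5 0 0 0 0.75 0 0;5 0 0 0 0.4 0 0;5 0 0 0 0 0 0")

```text
clock: 5.95
tcp_pos: [0.505, 0.1746, 0.2167]
orientation: [1.279, 1.161, -1.285]
contact_force: [-0.0, 0.5, -3.1]
grip_width: 0.0139
```

Request:
apply_moves(increments="5 0 -0.002 0.015 0 0 0;5 0 -0.002 0.03 0 0 0;5 0 -0.002 0.035 0 0 0;5 0 -0.002 0.04 0 0 0;5 0 -0.002 0.04 0 0 0;5 0 -0.002 0.04 0 0 0;5 0 -0.002 0.04 0 0 0;5 0 -0.002 0.04 0 0 0")

```text
clock: 6.75
tcp_pos: [0.4607, -0.1046, 0.218]
orientation: [1.281, 1.162, -1.282]
contact_force: [0.9, -0.3, -2.5]
grip_width: 0.0142
```

Request:
apply_moves(increments="5 0 -0.002 0.04 0 0 0;5 0 -0.002 0.035 0 0 0;5 0 0 0.03 0 0 0;5 0 0 0.015 0 0 0;5 0 0 0.006 0 0 0;5 0 0 0 0 0 0;5 0 0 0 0 0 0;5 0 0 0 0 0 0")

```text
clock: 7.55
tcp_pos: [0.4461, -0.2259, 0.2181]
orientation: [1.281, 1.163, -1.28]
contact_force: [0.8, -0.4, -2.7]
grip_width: 0.014
```

Run:
```python
from h import *
o,Rt=state()
f=r.grab_frame("top");a=f["color"];cv2.imwrite("pics/t2.png",a)
cv2.imwrite("pics/t2c.png",cv2.resize(a[160:310,295:425],None,fx=5,fy=4,interpolation=3))
```

```text
t 7.55 tcp [ 0.4461 -0.2259  0.2181] F [ 0.8477 -0.355  -2.6692] M [0.0017 0.065  0.036 ] w 0.014034617576236905 yaw_y -5.556630815446676 xaxis [-0.0003  0.0007 -1.    ]
```

View pics/t2c.png

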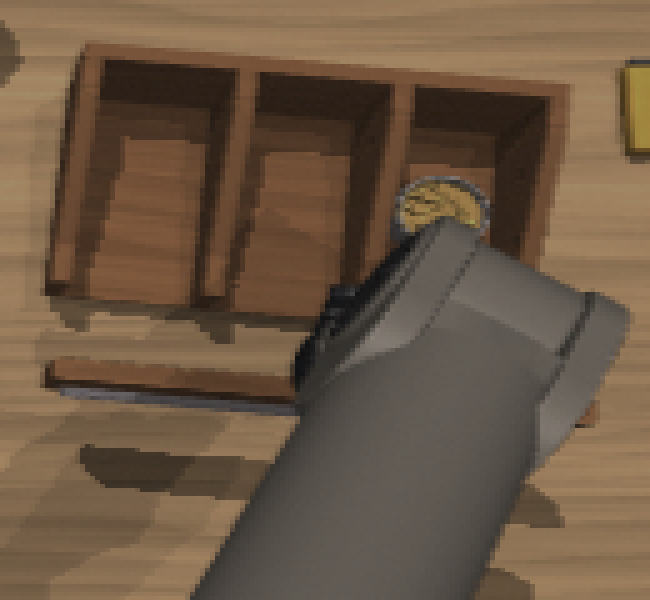

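The crop shows the board parallel to the organiser's front, left end at crop (46,370), right end tip at (598,410), rail outwards. I'll descend in front of the organiser.

Request:
apply_moves(increments="5 0.01 0 0 0 0 0;5 0.02 0 0 0 0 0;5 0.025 0 0 0 0 0;5 0.025 0 0 0 0 0;5 0.025 0 0 0 0 0;5 0.02 0 0 0 0 0;5 0.01 0 0 0 0 0;5 0.003 0 0 0 0 0")

```text
clock: 8.4
tcp_pos: [0.4453, -0.2267, 0.0791]
orientation: [1.281, 1.163, -1.283]
contact_force: [-0.9, 0.3, -2.6]
grip_width: 0.0142
```

Run:
```python
from h import *
o,Rt=state()
f=r.grab_frame("top");a=f["color"];cv2.imwrite("pics/t3.png",a)
g=r.grab_frame("side");b=g["color"];cv2.imwrite("pics/s3.png",b)
w=r.grab_frame("wrist");cv2.imwrite("pics/w3.png",w["color"])
A=cv2.resize(a[195:275,298:418],None,fx=6.6,fy=4,interpolation=3)[:, :792]
B=cv2.resize(b[110:220,250:350],None,fx=4,fy=2.5,interpolation=3)
W=cv2.resize(w["color"],(392,275))
cv2.imwrite("pics/c3.png",np.vstack([A,np.hstack([B,W])]))
```

```text
t 8.4 tcp [ 0.4453 -0.2267  0.0791] F [-0.9455  0.2991 -2.6144] M [-0.0395 -0.0208 -0.0134] w 0.014200188731218881 yaw_y -5.64892353729306 xaxis [-0.0021  0.0004 -1.    ]
```

View pics/c3.png

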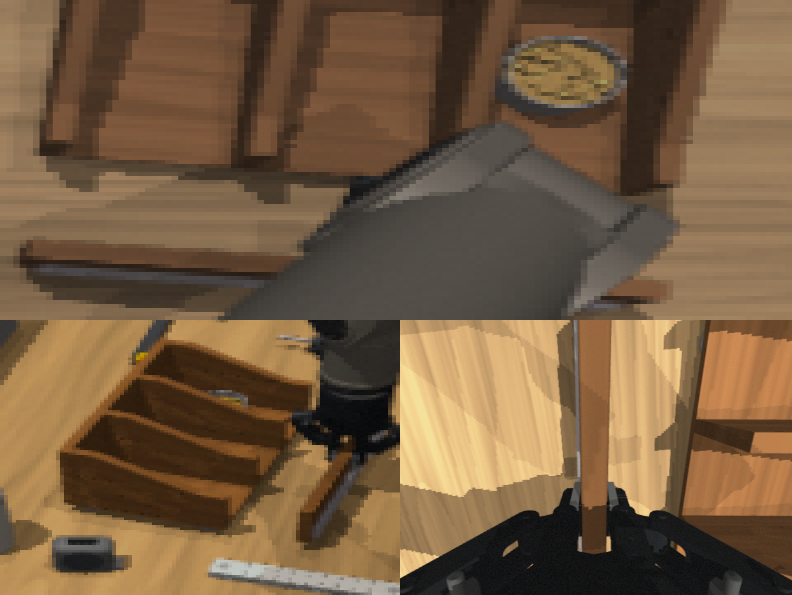

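The composite shows the board's left end at crop (24,243) and right end at (671,284). The organiser's front top corners are at (41,152) and (679,186). The board is shifted a few mm to the left (+y). I'll compute how far.

Run:
```python
from h import *
o,Rt=state()
f=r.grab_frame("top")
P=lambda x,y,z:onz(f,298+x/6.6-.4,195+y/4-.4,z)
L,Rr=P(41,152,.095),P(679,186,.095); bl,br=P(22,243,.097),P(671,283,.097)
for n,a,b in(('org',L,Rr),('brd',bl,br)):
    d=a-b;print(n,a,b,(a+b)/2,np.linalg.norm(d),np.degrees(np.arctan2(d[1],d[0]))-90)
yaw=np.radians(-5.7);X=np.array([np.cos(yaw),np.sin(yaw),0]);Y=np.array([-X[1],X[0],0])
for p in (L,Rr,bl,br,o["tcp_pos"]):print(p@X,p@Y)
# edge profiles along rows for subpixel ends
a=f["color"].astype(int).sum(2)
for v in (216,217,231,232,256,257): print(v,a[v,297:310].tolist()," | ",a[v,394:412].tolist())
```

```text
t 8.55 tcp [ 0.4464 -0.2273  0.0808] F [ 0.9586 -0.4706 -2.6408] M [ 0.0112 -0.0145 -0.0089] w 0.01397505391644485 yaw_y -5.668951948461837 xaxis [ 0.0008 -0.0003 -1.    ]
org [ 0.5343 -0.0834  0.095 ] [ 0.5103 -0.3834  0.095 ] [ 0.5223 -0.2334  0.095 ] 0.3009081860614355 -4.589659500385224
brd [ 0.4632 -0.074   0.097 ] [ 0.4351 -0.3751  0.097 ] [ 0.4492 -0.2246  0.097 ] 0.30242978102188156 -5.333174436220219
0.5399852945743989 -0.029955276780206666
0.5458162586764292 -0.3308069616623498
0.46830074463245674 -0.027615215366411268
0.47023698178605455 -0.3300387981681304
0.46677968020475147 -0.18187255534894922
216 [370, 366, 364, 355, 334, 334, 333, 303, 182, 165, 234, 231, 227]  |  [118, 110, 111, 110, 113, 119, 174, 231, 229, 233, 284, 373, 370, 374, 378, 379, 378, 380]
217 [356, 354, 351, 344, 323, 323, 325, 288, 151, 175, 233, 233, 228]  |  [109, 111, 117, 115, 117, 118, 173, 227, 231, 235, 286, 375, 376, 372, 376, 374, 373, 370]
231 [384, 383, 376, 352, 352, 357, 308, 109, 107, 100, 105, 129, 157]  |  [110, 113, 116, 160, 231, 249, 246, 289, 369, 365, 366, 365, 365, 366, 369, 368, 368, 365]
232 [379, 379, 373, 351, 353, 336, 256, 101, 102, 105, 113, 153, 162]  |  [108, 116, 111, 174, 264, 262, 262, 300, 374, 375, 374, 374, 374, 374, 375, 376, 373, 378]
256 [306, 306, 309, 289, 198, 172, 237, 231, 231, 222, 222, 224, 224]  |  [242, 244, 244, 247, 254, 285, 360, 362, 360, 358, 360, 358, 359, 362, 357, 355, 356, 357]
257 [317, 319, 319, 286, 154, 170, 231, 223, 225, 221, 221, 218, 217]  |  [246, 245, 245, 240, 276, 372, 373, 370, 369, 369, 366, 359, 354, 354, 353, 354, 352, 345]
```

Request:
apply_moves(increments="5 0 0.005 0.0015 0 0 0;5 0 0.01 0 0 0 0;5 0 0.012 0 0 0 0;5 0 0.012 0 0 0 0;5 0 0.008 0 0 0 0;5 0 0.005 0 0 0 0;5 0 0.002 0 0 0 0;5 0 0 0 0 0 0")

```text
clock: 9.4
tcp_pos: [0.4995, -0.234, 0.0801]
orientation: [1.282, 1.161, -1.282]
contact_force: [0.7, -0.5, -2.6]
grip_width: 0.014
```

Run:
```python
from h import *
o,Rt=state()
f=r.grab_frame("top");a=f["color"];cv2.imwrite("pics/t4.png",a)
g=r.grab_frame("side");b=g["color"];cv2.imwrite("pics/s4.png",b)
B=cv2.resize(b[155:205,285:345],None,fx=7,fy=7,interpolation=3)
A=np.vstack([cv2.resize(a[200:240,295:340],None,fx=7,fy=4.2,interpolation=3),cv2.resize(a[215:255,380:425],None,fx=7,fy=4.55,interpolation=3)])
print(A.shape,B.shape)
cv2.imwrite("pics/c4.png",np.hstack([A,B]))
```

```text
t 9.4 tcp [ 0.4995 -0.234   0.0801] F [ 0.6954 -0.5118 -2.615 ] M [-0.0772  0.0458 -0.0125] w 0.014047824317682605 yaw_y -5.673898247433665 xaxis [-0.0004  0.     -1.    ]
(350, 315, 3) (350, 420, 3)
```

View pics/c4.png

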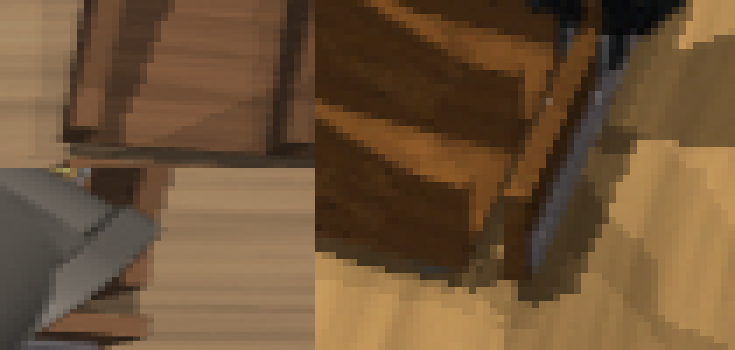

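The side crop shows the near panel's front top corner at crop (470,188) and foot at (468,268). The board's inner end top corner is at (502,196) and its bottom at (502,279). In the top crop, the organiser corner is at (64,140) and the board's at (72,157). I'll triangulate both.

Run:
```python
from h import *
f=r.grab_frame("top");g=r.grab_frame("side")
def tri(p,q):
    o1,d1=ray(f,*p);o2,d2=ray(g,*q);s=np.linalg.lstsq(np.c_[d1,-d2],o2-o1,rcond=None)[0]
    a,b=o1+s[0]*d1,o2+s[1]*d2;return (a+b)/2,np.linalg.norm(a-b)
S=lambda x,y:(285+(x-315)/7-.4,155+y/7-.4);T=lambda x,y:(295+x/7-.4,200+y/4.2-.4)
print('org',tri(T(64,140),S(470,188)));print('brd',tri(T(72,157),S(502,196)))
yaw=np.radians(-5.6);X=np.array([np.cos(yaw),np.sin(yaw),0]);Y=np.array([-X[1],X[0],0]);Z=np.array([0,0,1.])
st=[];
for _ in range(4):
    r.grab_frame("top");st.append(r.get_obs()["tcp_pos"])
t=np.mean(st,0);print(t,np.std(st,0),t@X,t@Y)
# predicted pixels of board corners: inner top, inner bottom, outer top at +y end, with tcp as board centre, underside .020/.026
for u in (.020,.024,.028):
    c=t+Y*.150
    for n,dx,h in(('it',.0075,.075),('ib',.0075,0),('ot',-.0075,.075)):
        p=c+X*dx;p[2]=u+h
        us,vs=proj(g,p);ut,vt=proj(f,p);print(u,n,'sidecrop',(us+.4-285)*7+315,(vs+.4-155)*7,'topcrop',(ut+.4-295)*7,(vt+.4-200)*4.2)
for xo in (.525,.530):
  for yo in(-.233,-.236):
    c=np.array([xo,yo,0])+Y*.150
    for z in(.095,.02):
        p=c.copy();p[2]=z;us,vs=proj(g,p);ut,vt=proj(f,p);print('org',xo,yo,z,'sidecrop',(us+.4-285)*7+315,(vs+.4-155)*7,'topcrop',(ut+.4-295)*7,(vt+.4-200)*4.2)
```

```text
org (array([ 0.5354, -0.0828,  0.0997]), np.float64(0.005563129389610767))
brd (array([ 0.5204, -0.0868,  0.0936]), np.float64(0.0007276490574132539))
[ 0.4993 -0.234   0.0803] [0.0001 0.     0.    ] 0.5197110273075997 -0.18412289608531887
0.02 it sidecrop 499.3624868263982 195.67607693438384 topcrop 69.10313890221659 155.97353433688411
0.02 ib sidecrop 496.02738868267227 281.3895450264755 topcrop 56.919196044135674 169.8388909124334
0.02 ot sidecrop 524.28295114467 202.01819444574758 topcrop 66.02084981726512 176.00540656913523
0.024 it sidecrop 499.5462528923954 190.95320937383096 topcrop 69.79193703480706 155.18968038843866
0.024 ib sidecrop 496.2001248623602 276.95015032563475 topcrop 57.53585495179084 169.13713157723956
0.024 ot sidecrop 524.5089501438856 197.29718087425758 topcrop 66.7018565634437 175.28073457758288
0.028 it sidecrop 499.73063665105246 186.2144668441454 topcrop 70.48493293976236 154.40104936484312
0.028 ib sidecrop 496.3734239223798 272.49628935625464 topcrop 58.156068876581685 168.43132662390747
0.028 ot sidecrop 524.7357102121923 192.56026892480213 topcrop 67
[... 235 characters left out ...]
828439 146.6775921325858
org 0.525 -0.236 0.095 sidecrop 468.8006134548009 188.54556932945155 topcrop 71.77260196847209 131.5741036287459
org 0.525 -0.236 0.02 sidecrop 466.4010461589424 274.3005639291855 topcrop 59.47797472431466 146.71027019787252
org 0.53 -0.233 0.095 sidecrop 459.16259731811806 190.77763762738974 topcrop 64.96236960500784 124.88256990059995
org 0.53 -0.233 0.02 sidecrop 457.0547847212639 276.5105932432852 topcrop 53.041301727220855 140.3662280988191
org 0.53 -0.236 0.095 sidecrop 460.3219199681907 187.04483896342762 topcrop 71.69639791596046 124.91724047640894
org 0.53 -0.236 0.02 sidecrop 458.18095109908074 272.80748251265913 topcrop 59.414776138862635 140.3989286162692
```

Run:
```python
from h import *
a=cv2.imread("pics/t4.png").astype(int)[:,:,2]
print('L cols 298..312')
for v in range(218,246): print(v,a[v,298:313].tolist(),'|',a[v+8,392:412].tolist())
```

```text
L cols 298..312
218 [152, 151, 148, 138, 138, 138, 123, 68, 81, 106, 107, 102, 85, 72, 71] | [102, 95, 73, 68, 92, 91, 91, 89, 84, 83, 111, 145, 145, 145, 144, 143, 143, 142, 142, 141]
219 [157, 157, 154, 145, 144, 143, 127, 73, 88, 107, 107, 100, 79, 72, 72] | [100, 81, 64, 79, 92, 90, 91, 90, 89, 84, 105, 147, 147, 147, 147, 145, 145, 145, 145, 145]
220 [157, 157, 154, 145, 145, 144, 126, 68, 100, 107, 107, 100, 78, 71, 71] | [88, 53, 71, 92, 90, 91, 90, 91, 89, 90, 99, 126, 143, 143, 143, 143, 143, 142, 142, 143]
221 [161, 160, 157, 147, 147, 147, 128, 73, 111, 124, 121, 109, 80, 71, 70] | [57, 67, 93, 91, 91, 90, 91, 91, 90, 91, 110, 142, 143, 142, 142, 143, 144, 145, 145, 145]
222 [163, 161, 159, 149, 149, 143, 110, 73, 112, 124, 123, 112, 71, 71, 71] | [73, 81, 93, 91, 91, 90, 91, 91, 90, 87, 106, 146, 146, 147, 147, 146, 147, 147, 147, 147]
223 [156, 152, 143, 142, 143, 137, 107, 82, 124, 124, 124, 113, 76, 76, 75] | [82, 94, 92, 91, 90, 91, 91, 91, 85, 102, 152, 152, 152, 152, 152, 153, 153, 152, 153, 152]
224 [146, 143, 135, 135, 135, 129, 101, 81, 123, 123, 121, 105, 82, 81
[... 3007 characters left out ...]
 145, 146, 147, 147, 147]
242 [138, 138, 134, 125, 110, 51, 43, 37, 43, 42, 47, 49, 56, 71, 80] | [124, 123, 123, 123, 125, 125, 124, 125, 126, 133, 147, 147, 147, 147, 147, 146, 146, 146, 146, 145]
243 [136, 132, 121, 122, 107, 47, 39, 34, 44, 45, 43, 45, 45, 44, 44] | [57, 72, 86, 99, 122, 131, 127, 128, 128, 123, 136, 136, 136, 136, 137, 137, 137, 137, 138, 136]
244 [124, 116, 115, 116, 103, 44, 41, 50, 63, 66, 67, 65, 57, 54, 51] | [49, 49, 48, 47, 46, 41, 43, 68, 113, 139, 138, 139, 139, 139, 139, 140, 139, 139, 139, 140]
245 [120, 111, 111, 112, 110, 99, 56, 58, 68, 71, 72, 74, 74, 74, 74] | [78, 68, 49, 49, 68, 102, 122, 150, 150, 150, 150, 149, 150, 150, 150, 150, 150, 150, 151, 151]
```

The board sits about 2–3 mm too far towards -y, with a gap of about 17–22 mm. I'll correct y and z, then close part of the gap.

Request:
apply_moves(increments="5 0.001 0 -0.0025 0 0 0;5 0 0.002 0 0 0 0;5 0 0.003 0 0 0 0;5 0 0.003 0 0 0 0;5 0 0.002 0 0 0 0;5 0 0.001 0 0 0 0;5 0 0 0 0 0 0;5 0 0 0 0 0 0")

```text
clock: 10.6
tcp_pos: [0.5106, -0.2326, 0.0792]
orientation: [1.282, 1.161, -1.282]
contact_force: [0.1, 0.3, -3.1]
grip_width: 0.014
```

Request:
apply_moves(increments="5 0 0.0005 0 0 0 0;5 0 0.0005 0 0 0 0;5 0 0.0005 0 0 0 0;5 0 0.0005 0 0 0 0;5 0 0.0005 0 0 0 0;5 0 0.0005 0 0 0 0;5 0 0 0 0 0 0;5 0 0 0 0 0 0")

```text
clock: 11.4
tcp_pos: [0.5137, -0.2329, 0.0793]
orientation: [1.282, 1.161, -1.282]
contact_force: [-0.3, -0.7, -3.1]
grip_width: 0.0144
```

Request:
apply_moves(increments="5 0 0.0005 0 0 0 0;5 0 0.0005 0 0 0 0;5 0 0.0005 0 0 0 0;5 0 0.0005 0 0 0 0;5 0 0 0 0 0 0;5 0 0 0 0 0 0;5 0 0 0 0 0 0;5 0 0 0 0 0 0")

```text
clock: 12.2
tcp_pos: [0.5157, -0.233, 0.0793]
orientation: [1.282, 1.161, -1.282]
contact_force: [0.3, 0.5, -1.8]
grip_width: 0.0143
```

Run:
```python
from h import *
o,Rt=state()
f=r.grab_frame("top");a=f["color"];cv2.imwrite("pics/t5.png",a)
g=r.grab_frame("side");b=g["color"];cv2.imwrite("pics/s5.png",b)
B=cv2.resize(b[155:205,285:345],None,fx=7,fy=7,interpolation=3)
A=np.vstack([cv2.resize(a[215:245,295:340],None,fx=7,fy=5.834,interpolation=3),cv2.resize(a[225:255,380:425],None,fx=7,fy=5.834,interpolation=3)])
cv2.imwrite("pics/c5.png",np.hstack([A[:350],B]))
for _ in range(4): r.grab_frame("top");state()
```

```text
t 12.2 tcp [ 0.5157 -0.233   0.0793] F [ 0.3098  0.5429 -1.7967] M [0.0011 0.0337 0.0136] w 0.014292692617692794 yaw_y -5.671605373798612 xaxis [-0.0001  0.     -1.    ]
t 12.35 tcp [ 0.5157 -0.2331  0.0793] F [-0.4617  0.1628 -2.906 ] M [ 0.0079 -0.0136  0.0426] w 0.014304619583080673 yaw_y -5.678468400755395 xaxis [-0.  0. -1.]
t 12.4 tcp [ 0.5157 -0.233   0.0793] F [-0.3269  0.5761 -3.0586] M [ 0.0087 -0.0237 -0.0196] w 0.014228729539529996 yaw_y -5.674554301551415 xaxis [-0.      0.0001 -1.    ]
t 12.45 tcp [ 0.5157 -0.2331  0.0793] F [ 0.1394  0.0757 -2.6164] M [ 0.0249 -0.0832 -0.008 ] w 0.014637986090623053 yaw_y -5.677369463879868 xaxis [ 0.  0. -1.]
t 12.5 tcp [ 0.5157 -0.2331  0.0793] F [-0.3601  0.4522 -2.7903] M [ 0.0361 -0.0128  0.0335] w 0.013905215639255397 yaw_y -5.675124008105019 xaxis [ 0.  0. -1.]
```

View pics/c5.png

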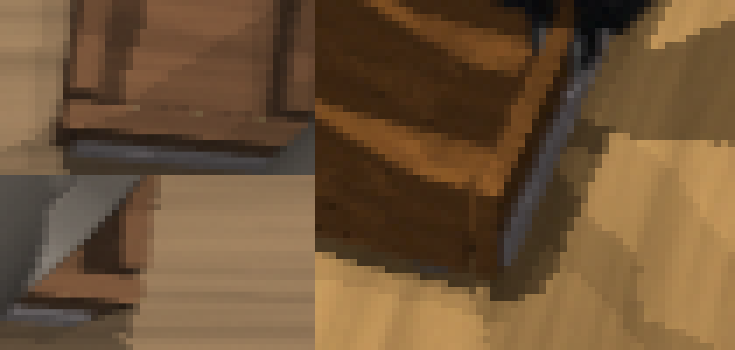

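The crop shows the board's ends and top edge lined up with the panels: left corner at (65,100–125), right end at (140–150,285), side corner at (500,190). Only a 1–3 mm gap remains, so I'll creep in.

Request:
apply_moves(increments="5 0 0.0005 0 0 0 0;5 0 0.0005 0 0 0 0;5 0 0.0005 0 0 0 0;5 0 0.0005 0 0 0 0;5 0 0 0 0 0 0;5 0 0 0 0 0 0;5 0 0 0 0 0 0;5 0 0 0 0 0 0")

```text
clock: 13.3
tcp_pos: [0.5177, -0.2332, 0.0793]
orientation: [1.282, 1.161, -1.282]
contact_force: [0.9, 0.5, -3.4]
grip_width: 0.0141
```

Request:
apply_moves(increments="5 0 0.0005 0 0 0 0;5 0 0.0005 0 0 0 0;5 0 0 0 0 0 0;5 0 0 0 0 0 0;5 0 0 0 0 0 0;5 0 0 0 0 0 0;5 0 0 0 0 0 0;5 0 0 0 0 0 0")

```text
clock: 14.1
tcp_pos: [0.5187, -0.2334, 0.0793]
orientation: [1.282, 1.161, -1.282]
contact_force: [0.2, 0.4, -2.6]
grip_width: 0.0141
```

Request:
apply_moves(increments="5 0 0.0005 0 0 0 0;5 0 0.0005 0 0 0 0;5 0 0.0005 0 0 0 0;5 0 0 0 0 0 0;5 0 0 0 0 0 0;5 0 0 0 0 0 0;5 0 0 0 0 0 0;5 0 0 0 0 0 0")

```text
clock: 14.9
tcp_pos: [0.5202, -0.2335, 0.0793]
orientation: [1.282, 1.161, -1.282]
contact_force: [0.4, -0.8, -2.1]
grip_width: 0.0139
```

Request:
apply_moves(increments="5 0 0.0005 0 0 0 0;5 0 0.0005 0 0 0 0;5 0 0 0 0 0 0;5 0 0 0 0 0 0;5 0 0 0 0 0 0;5 0 0 0 0 0 0;5 0 0 0 0 0 0;5 0 0 0 0 0 0")

```text
clock: 15.7
tcp_pos: [0.5211, -0.2336, 0.0792]
orientation: [1.282, 1.161, -1.282]
contact_force: [-1.3, 1.0, -2.5]
grip_width: 0.0138
```

Request:
apply_moves(increments="5 0 0.0005 0 0 0 0;5 0 0.0005 0 0 0 0;5 0 0 0 0 0 0;5 0 0 0 0 0 0;5 0 0 0 0 0 0;5 0 0 0 0 0 0;5 0 0 0 0 0 0;5 0 0 0 0 0 0")

```text
clock: 16.5
tcp_pos: [0.522, -0.2336, 0.0792]
orientation: [1.282, 1.161, -1.282]
contact_force: [-2.2, 1.2, -2.4]
grip_width: 0.0143
```

```bash
cat > st.py <<'E'
from h import *
F=[];M=[]
for _ in range(6):
    r.grab_frame("top");o=r.get_obs();F.append(o["contact_force"]);M.append(o["moment"])
state();print('F',np.mean(F,0),'M',np.mean(M,0))
E
python3 st.py
```

```text
t 16.8 tcp [ 0.522  -0.2337  0.0792] F [-3.1486  0.2608 -2.6648] M [ 0.0519  0.5738 -0.3277] w 0.014129659848360341 yaw_y -5.677543543864681 xaxis [-0.0003  0.0001 -1.    ]
F [-3.1376  0.4807 -3.0568] M [ 0.0835  0.5409 -0.3083]
```

Contact at about 3 N, with a yaw moment showing the -y end touching first. I'll turn slightly clockwise.

Request:
apply_moves(increments="5 0 0 0 0.04 0 0;5 0 0 0 0 0 0;5 0 0 0 0 0 0;5 0 0 0 0 0 0;5 0 0.0005 0 0 0 0;5 0 0 0 0 0 0;5 0 0 0 0 0 0;5 0 0 0 0 0 0")

```text
clock: 17.6
tcp_pos: [0.5224, -0.2337, 0.0792]
orientation: [1.285, 1.159, -1.286]
contact_force: [-4.1, 0.3, -4.4]
grip_width: 0.0142
```

```bash
python3 st.py
```

```text
t 17.9 tcp [ 0.5225 -0.2337  0.0792] F [-4.3972  0.1301 -3.4901] M [0.0202 0.9384 0.0548] w 0.01401104083440589 yaw_y -5.944285334585484 xaxis [-0.0004  0.0002 -1.    ]
F [-4.56    0.3428 -3.6913] M [0.0184 0.8933 0.0556]
```

Request:
apply_moves(increments="5 0 0.0005 0 0 0 0;5 0 0 0 0 0 0;5 0 0.0005 0 0 0 0;5 0 0 0 0 0 0;5 0 0.0005 0 0 0 0;5 0 0 0 0 0 0;5 0 0 0 0 0 0;5 0 0 0 0 0 0")

```text
clock: 18.7
tcp_pos: [0.5232, -0.2338, 0.0792]
orientation: [1.285, 1.16, -1.286]
contact_force: [-7.4, 0.7, -0.1]
grip_width: 0.0142
```

```bash
python3 st.py
```

```text
t 19.0 tcp [ 0.5232 -0.2338  0.0792] F [-8.0162 -0.3432 -0.7908] M [0.0893 1.3688 0.0994] w 0.014156374623166634 yaw_y -5.965911296316078 xaxis [-0.0017  0.0008 -1.    ]
F [-7.4414  0.6141 -0.7509] M [0.1276 1.4139 0.0638]
```

Request:
apply_moves(increments="5 0 0.0005 0 0 0 0;5 0 0 0 0 0 0;5 0 0.0005 0 0 0 0;5 0 0 0 0 0 0;5 0 0 0 0 0 0;5 0 0 0 0 0 0;5 0 0 0 0 0 0;5 0 0 0 0 0 0")

```text
clock: 19.8
tcp_pos: [0.5236, -0.2338, 0.0792]
orientation: [1.285, 1.161, -1.287]
contact_force: [-9.6, 1.2, 0.9]
grip_width: 0.0141
```

```bash
python3 st.py
```

```text
t 20.1 tcp [ 0.5236 -0.2338  0.0792] F [-8.7985  1.9199  1.0818] M [0.2401 1.766  0.108 ] w 0.014026298895270491 yaw_y -5.974136649462432 xaxis [-0.0026  0.0013 -1.    ]
F [-8.839   1.8549  0.8938] M [0.2308 1.7234 0.0818]
```

About 9 N normal, which is close to 10 N in total once friction on the front is included. I'll hold and check with pictures.

Request:
apply_moves(increments="5 0 0 0 0 0 0;5 0 0 0 0 0 0;5 0 0 0 0 0 0;5 0 0 0 0 0 0;5 0 0 0 0 0 0;5 0 0 0 0 0 0;5 0 0 0 0 0 0;5 0 0 0 0 0 0")

```text
clock: 20.9
tcp_pos: [0.5236, -0.2338, 0.0792]
orientation: [1.285, 1.161, -1.287]
contact_force: [-8.3, 1.6, 0.8]
grip_width: 0.0139
```

```bash
python3 st.py
python3 - <<'E'
from h import *
f=r.grab_frame("top");a=f["color"];cv2.imwrite("pics/t6.png",a)
g=r.grab_frame("side");b=g["color"];cv2.imwrite("pics/s6.png",b)
B=cv2.resize(b[155:205,285:345],None,fx=7,fy=7,interpolation=3)
A=np.vstack([cv2.resize(a[215:245,295:340],None,fx=7,fy=5.834,interpolation=3),cv2.resize(a[225:255,380:425],None,fx=7,fy=5.834,interpolation=3)])
cv2.imwrite("pics/c6.png",np.hstack([A[:350],B]))
E
```

```text
t 21.2 tcp [ 0.5236 -0.2338  0.0792] F [-9.8325  2.2859  1.3631] M [0.1879 1.7219 0.0653] w 0.013798850500714088 yaw_y -5.977349286894537 xaxis [-0.0026  0.0013 -1.    ]
F [-9.4898  2.0808  1.3179] M [0.1882 1.7284 0.0725]
```

View pics/c6.png

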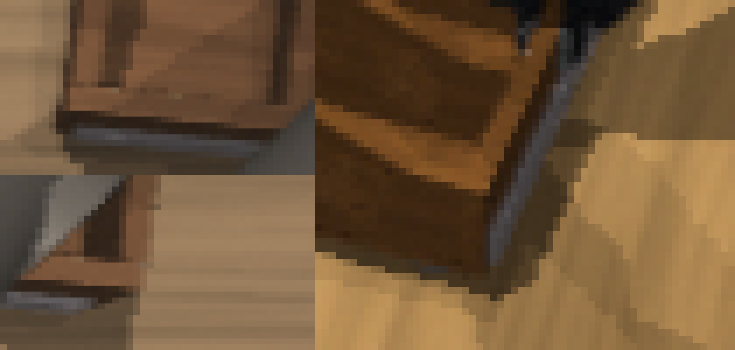

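The board is seated with no visible gap in either view. The right end (140,270) may sit slightly inside the panel edge (150,250), so I'll check the edge profiles.

Run:
```python
from h import *
a=cv2.imread("pics/t6.png").astype(int)[:,:,2]
for v in range(222,240): print(v,a[v,300:312].tolist(),'|',v+7,a[v+7,394:408].tolist())
f=r.grab_frame("top");yaw=np.radians(-5.95);X=np.array([np.cos(yaw),np.sin(yaw),0]);Y=np.array([-X[1],X[0],0])
t=r.get_obs()["tcp_pos"]
for s in(1,-1):
  for dx in(.0375,.0225,.0075,-.0075):
    p=t+X*dx+Y*.15*s;p[2]=.095;print(s,dx,proj(f,p))
```

```text
222 [159, 149, 149, 142, 110, 74, 112, 124, 124, 112, 74, 73] | 229 [97, 44, 52, 68, 97, 105, 106, 114, 135, 142, 143, 143, 143, 143]
223 [145, 143, 144, 138, 106, 82, 124, 124, 124, 113, 80, 79] | 230 [45, 54, 52, 70, 103, 111, 108, 104, 112, 147, 146, 147, 147, 147]
224 [135, 135, 136, 129, 101, 82, 124, 124, 121, 104, 78, 79] | 231 [49, 51, 51, 70, 109, 121, 120, 131, 153, 152, 152, 153, 152, 152]
225 [130, 129, 129, 119, 78, 89, 123, 124, 120, 103, 78, 79] | 232 [50, 52, 50, 80, 121, 120, 120, 133, 155, 157, 155, 155, 156, 156]
226 [134, 134, 134, 120, 69, 90, 124, 123, 120, 105, 82, 82] | 233 [51, 51, 51, 81, 121, 120, 120, 131, 154, 154, 155, 155, 156, 156]
227 [139, 139, 139, 124, 69, 91, 124, 124, 117, 96, 80, 80] | 234 [51, 52, 51, 81, 121, 121, 118, 128, 154, 153, 155, 154, 154, 155]
228 [144, 144, 145, 129, 75, 101, 124, 124, 117, 95, 78, 78] | 235 [50, 50, 50, 79, 119, 119, 117, 128, 156, 156, 157, 157, 157, 156]
229 [147, 147, 148, 129, 70, 98, 101, 112, 101, 65, 63, 63] | 236 [50, 51, 56, 88, 119, 118, 123, 139, 160, 160, 160, 161, 160, 161]
230 [145, 147, 146, 128, 83,
[... 1193 characters left out ...]
3, 109, 64, 64, 66, 66, 66, 67, 67, 67] | 246 [46, 52, 78, 92, 92, 110, 146, 145, 145, 145, 145, 145, 143, 143]
1 0.0375 (np.float64(305.3527903609799), np.float64(219.31037165629192))
1 0.0225 (np.float64(304.8890172729645), np.float64(223.9965875017135))
1 0.0075 (np.float64(304.4231184718645), np.float64(228.7042827097751))
1 -0.0075 (np.float64(303.9550793092374), np.float64(233.43360529631613))
-1 0.0375 (np.float64(401.0189902685288), np.float64(229.93219431226544))
-1 0.0225 (np.float64(400.77297800362004), np.float64(234.66157196084012))
-1 0.0075 (np.float64(400.5258336079962), np.float64(239.41271386454622))
-1 -0.0075 (np.float64(400.27754924865803), np.float64(244.1857706061699))
```

Top-view edges put the board within about 1–1.5 mm of flush in y, inside tolerance. I'll keep holding to complete the press.

Request:
apply_moves(increments="5 0 0 0 0 0 0;5 0 0 0 0 0 0;5 0 0 0 0 0 0;5 0 0 0 0 0 0;5 0 0 0 0 0 0;5 0 0 0 0 0 0;5 0 0 0 0 0 0;5 0 0 0 0 0 0")

```text
clock: 22.15
tcp_pos: [0.5237, -0.2338, 0.0792]
orientation: [1.285, 1.161, -1.287]
contact_force: [-8.4, 1.5, 1.7]
grip_width: 0.0144
```

Request:
apply_moves(increments="5 0 0 0 0 0 0;5 0 0 0 0 0 0;5 0 0 0 0 0 0;5 0 0 0 0 0 0;5 0 0 0 0 0 0;5 0 0 0 0 0 0;5 0 0 0 0 0 0;5 0 0 0 0 0 0")

```text
clock: 22.95
tcp_pos: [0.5236, -0.2338, 0.0792]
orientation: [1.285, 1.161, -1.287]
contact_force: [-9.5, 2.3, 0.7]
grip_width: 0.0142
```

Request:
apply_moves(increments="5 0 0 0 0 0 0;5 0 0 0 0 0 0;5 0 0 0 0 0 0;5 0 0 0 0 0 0;5 0 0 0 0 0 0;5 0 0 0 0 0 0;5 0 0 0 0 0 0;5 0 0 0 0 0 0")

```text
clock: 23.75
tcp_pos: [0.5236, -0.2338, 0.0792]
orientation: [1.285, 1.161, -1.287]
contact_force: [-9.1, 1.9, 1.0]
grip_width: 0.0142
```

Request:
apply_moves(increments="5 0 0 0 0 0 0;5 0 0 0 0 0 0;5 0 0 0 0 0 0;5 0 0 0 0 0 0;5 0 0 0 0 0 0;5 0 0 0 0 0 0;5 0 0 0 0 0 0;5 0 0 0 0 0 0")

```text
clock: 24.55
tcp_pos: [0.5237, -0.2338, 0.0792]
orientation: [1.285, 1.161, -1.287]
contact_force: [-9.1, 1.9, 1.6]
grip_width: 0.0139
```

```bash
python3 st.py
python3 - <<'E'
from h import *
# height check at the board's +y end, side view: pixel column profile and predictions
b=cv2.imread("pics/s6.png").astype(int)[:,:,2];g=r.grab_frame("side")
yaw=np.radians(-5.95);X=np.array([np.cos(yaw),np.sin(yaw),0]);Y=np.array([-X[1],X[0],0]);t=r.get_obs()["tcp_pos"]
for dx in (.02,.0,):
  for z in(.095,.02):
    p=t+X*dx+Y*.151;p[2]=z;print(dx,z,proj(g,p))
for u in (303,305,307,309):print(u,b[176:200,u].tolist())
E
```

```text
t 24.85 tcp [ 0.5236 -0.2338  0.0792] F [-8.834   1.7204  1.4054] M [0.2132 1.7496 0.101 ] w 0.014352257293438704 yaw_y -5.977296008585314 xaxis [-0.0026  0.0012 -1.    ]
F [-8.9394  1.6355  1.222 ] M [0.2065 1.726  0.0917]
0.02 0.095 (np.float64(301.7871327800513), np.float64(180.87845832429707))
0.02 0.02 (np.float64(301.5900012218317), np.float64(193.13198721745522))
0.0 0.095 (np.float64(306.48766071317635), np.float64(182.09990914866006))
0.0 0.02 (np.float64(306.14706037967846), np.float64(194.34615827914106))
303 [112, 113, 121, 136, 137, 70, 60, 58, 61, 63, 63, 58, 58, 61, 61, 61, 59, 56, 68, 129, 145, 171, 173, 188]
305 [117, 119, 119, 132, 137, 122, 65, 61, 61, 62, 64, 61, 59, 60, 60, 58, 49, 61, 67, 69, 142, 167, 168, 186]
307 [112, 127, 129, 132, 135, 137, 82, 64, 68, 66, 63, 64, 64, 61, 61, 62, 60, 58, 65, 68, 69, 139, 144, 143]
309 [111, 111, 124, 129, 123, 134, 82, 43, 51, 47, 48, 52, 52, 51, 51, 50, 51, 52, 61, 66, 67, 126, 137, 136]
```

```bash
python3 -c "
from bench import r
r.hand_in();print(r.get_obs()['contact_force'])"
```

```text
the job is handed in; nothing more can be done
the job is handed in; nothing more can be done
```

The long railed board is out of the rack's -y slot and held against the organiser's open front, rail facing outwards. I handed the job in at about 25 s with the gripper still holding and pressing it.

- **Push:** it stayed steady at about 9 to 9.5 N by the wrist force, a little under the 10 N asked, for about 5 s. I came up to contact in 0.5 mm steps. The first contact I could see was about 3 N, on the -y end, so I turned the board 0.3° to square it. The yaw moment then stayed near zero.
- **Flush along the length:** the two ends disagree slightly. The left end reads about 0.6 mm towards +y and the right end about 2 mm, so I put the board about 1 to 1.5 mm off. That is inside the 4 mm limit, so I did not correct it.
- **Flush in height:** the top edge lines up with the panels to under about 2 mm in the side view. My estimates of the underside range from 19 to 22 mm above the counter, against 20 mm.
- **Upright:** the tool leans about 0.003 rad. I did not measure the board's own tilt.
- **Under load:** the vertical wrist force changed by about 4 N as I pressed, which I took as friction on the organiser's front.
- **Other items:** I saw nothing disturbed in the pictures I viewed, but I did not measure the bystanders again at the end.

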